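Bring the jar round on the revolving ingredient stand and set its brake

ROBOT

A 7-joint arm with a two-finger parallel gripper is mounted at the origin on a cart in front of the work surface, level with it; the furniture and walls round the work are solid. World frame = base frame: x ahead of the robot, y to its left, z up, the work surface at z = 0. Lengths are in m, angles in rad, forces in N, time in s.
With the tool pointing down it reaches from about 0.4 to 0.85 m from the base axis. Payload 4.4 kg.
Tool frame: the origin (TCP) lies at the very end of the fingers, on their centre line; the grasp point (between the pads) lies 19 mm behind it; z points along the fingers, y is the line along which they close (so a half turn about z gives the same grasp; the last joint's range is limited). The gripper opens to 94 mm and grips with 3 to 60 N. Pads are 16 mm wide; open, the fingers measure 119 mm over their backs; the gripper's body (75 mm by 177 mm) begins 78 mm behind the grasp point.
Start: joints at [1.087, 0.628, 0.038, 1.517, -0.027, 0.996, -0.02], TCP at [0.264, -0.594, 0.205] pointing down, gripper open.
Joint ranges: [-3.06, 3.06], [-0.37, 2.12], [-1.25, 1.32], [0.18, 2.47], [-1.1, 4.24], [0.23, 1.98], [-2.94, 2.94]. Speed limits (rad/s): [2.57, 2.57, 3.14, 3.14, 3.14, 3.14, 3.14].

INTERFACE

Orientations are given as a 3x3 rotation matrix whose columns are the frame's x, y, z axes.
In Python, from plant import readout, snapshot, camera_info, workorder, spot_in, masks_of, pinpoint gives the robot as it stands.
- The arm moves only by the shell command python3 -m inch 'ROWS' [FORCE]. ROWS is JSON, a list that holds one entry, the list of rows, each a list of 7 numbers: the turn, a rotation vector about the world's x, y, z in degrees, then the shift along the world's x, y, z in cm, then the finger opening in cm, from 0 to 9.4. A call has 1 to 5 rows; each row is the pose to reach, as a shift and turn from the pose commanded when the call began; what a row does not reach only later rows make up. A row lasts 1/12 s, in which the tool goes at most 41.7 mm and 7.16 degrees, less where a joint would pass 70% of its speed; a pose out of reach is approached as far as the arm can. A call with a gripper value outside its range is refused whole. The fingers move at their own pace and stop on an object; FORCE is the grip in N (left out, the last holds). Time passes only in rows, so rows that repeat a pose let the fingers close. It gives the time, the measured TCP pose, the force, the opening and the grip force at its end, in the units of the state.
- readout.state(): the state, without advancing time (a new reading comes with each control period).
- snapshot(name): name is "scene" or "top" or "wrist"; returns the picture (400x640x3 uint8, red, green, blue); there is no depth.
- camera_info(name): a dict with "mtx" (3x3 intrinsics, pixels), "position" and "rotation" of the camera in the world; the wrist camera has in their place "mount" (4x4, takes a point from camera to tool coordinates, whose origin is the TCP and whose axes are the flange's). Camera axes: x right, y up, looking along -z (the intrinsics and any distortion apply to the point x, -y, -z); pixel columns grow to the right and rows downward; lengths in m; the calibration is good to about 2 mm. A picture is of the moment at which its call begins: read the wrist's pose just before it. camera_info takes no time and is no camera call.
- workorder.finish_job(): hands the job in; it is judged then, once.
Trained networks look in the newest picture that a camera, given by its name, has taken for a name from the list of things; names that differ only in an ending like _2 or _b are one class to them, and where a whole thing is asked for, a point or a joint stands for the part that bears it (a point fixed in the world has none). Each returns a list of dicts, best first, with "p" (0 to 1); they miss things now and then, are a little off and sometimes report something else, mostly with a low value. They report only what shows in the picture. A call takes as long as a camera call. They do not tell look-alikes from the thing itself.
- spot_in(camera, label): "bbox" ([left, top, width, height] as shares, 0 to 1, of the picture: columns of its width, rows of its height, round what is visible of it).
- masks_of(camera, label): "pixels" (400x640 bool, what is visible of it) and "bbox" ([left, top, width, height] as shares, 0 to 1, of the picture: columns of its width, rows of its height, round what is visible of it).
- pinpoint(camera, label): "centre" ([row, column] as shares, 0 to 1, of the picture: columns of its width, rows of its height: a listed point, or the origin of a listed thing).
The state is a dict: "clock": time; "joints": joint angles; "joint_vel": joint speeds; "joint_efforts": joint torques, N m; "tool_pos": TCP position; "tcp_rot": TCP orientation; "wrist_force": force on the tool from outside, world axes, zero at the start; "ft_torque": the same for the moment, N m; "finger_gap": opening from 0.0 (shut) to 1.0 (fully open); "gripper_force": force on a finger pad.
Only numpy, scipy, OpenCV 4.12 (cv2) and the standard library are available. Lean on these libraries where they do the work, as an engineer would, in place of code of your own. Each camera call takes 0.05 s, during which the arm holds its last target. There are 200 camera calls.

TASK

Gently turn the revolving ingredient stand by pushing its spokes round with a fingertip, either way, until the screw-lid jar stands squarely at the pointed tongue on the front of the base, and let it come to rest there. Then push the upright peg of the brake lever toward the front of the stand with a fingertip until the brake is fully home against the deck's rim. Do not touch or disturb anything standing on the deck, nor the deck itself, and leave the other things on the worktop alone.

Things in the scene. Friction and masses are not known exactly. Their poses are not given: they have to be found in the camera images.
- stand: fixed base of the revolving stand, grey plastic: a foot disc 200 mm across and 12 mm high under the deck, a flat tongue (34 mm wide, 10 mm high) that reaches 207 mm out to the front and ends in a point, and a flat bracket (10 mm high) that carries the brake. Origin on the turning axis at the worktop (z = 0); its -x axis points along the tongue, roughly toward the robot; z up.
- index_spot (a point): the place on the deck at the tongue: point 70 mm from the turning axis toward the tongue, 30 mm above the worktop (height of the deck's top). The jar's origin belongs here.
- tongue_tip (a point): point of the tongue, 207 mm from the turning axis, 10 mm above the worktop
- wheel (a joint): angle of the turning part (hub, four spokes, deck and what stands on it) in rad, 0 at the start whatever its start direction, growing counterclockwise seen from above; turns more than half a turn either way with light friction (0.20 N m, about 1.2 N at the spoke ends) and stays where it is left
- deck: round wooden deck of the turning part, 230 mm across, its top 30 mm above the worktop, with four cups (rim rings of 79 mm outside and 74 mm inside diameter, 8 mm high) with centres 70 mm from the axis, every 90 degrees, at its own +x, +y, -x, -y. Origin on the turning axis at z = 0; turns with the wheel. Not to be touched.
- spoke_end0 (a point): centre of the round black end knob (18 mm diameter) of a spoke, 165 mm from the turning axis. The spokes are level steel rods of 11 mm diameter, centreline 65 mm above the worktop, midway between the cups (45 degrees counterclockwise from the deck's +x); they reach 50 mm past the deck's rim
- spoke_end1 (a point): centre of the round black end knob (18 mm diameter) of a spoke, 165 mm from the turning axis. The spokes are level steel rods of 11 mm diameter, centreline 65 mm above the worktop, midway between the cups (135 degrees counterclockwise from the deck's +x); they reach 50 mm past the deck's rim
- spoke_end2 (a point): centre of the round black end knob (18 mm diameter) of a spoke, 165 mm from the turning axis. The spokes are level steel rods of 11 mm diameter, centreline 65 mm above the worktop, midway between the cups (225 degrees counterclockwise from the deck's +x); they reach 50 mm past the deck's rim
- spoke_end3 (a point): centre of the round black end knob (18 mm diameter) of a spoke, 165 mm from the turning axis. The spokes are level steel rods of 11 mm diameter, centreline 65 mm above the worktop, midway between the cups (315 degrees counterclockwise from the deck's +x); they reach 50 mm past the deck's rim
- brake (a joint): brake lever angle in rad: 0 fully open, 0.8 at its stop with the rubber shoe against the deck's rim (fully home); grows clockwise seen from above; starts nearly open; friction 0.08 N m (about 0.8 N at the peg), stays where it is left
- brake_peg (a point): middle of the height of the upright black peg on the lever's outer end: 16 mm diameter, from 24 to 74 mm above the worktop (point at 58 mm), 100 mm from the lever's pivot. Home, the lever's arm points straight away from the turning axis and the peg is 270 mm from that axis.
- brake_pivot (a point): vertical pivot axis of the brake lever, 28 mm above the worktop, 170 mm from the turning axis, on the robot's right of the stand; its post is 40 mm high and lies under the spokes
- jar: the jar to bring round: clear jar with a screw lid, 65 x 69 mm, 86 mm tall, the tallest thing on the deck; origin at the centre of its underside. Loose in a cup.
- timer: round kitchen timer with a turning grip on top, 68 mm across, 57 mm tall, loose in a cup; origin at the centre of its underside
- tin: plain cylindrical food tin, 57 mm across, 72 mm tall, loose in a cup; origin at the centre of its underside
- cutter: fluted open metal pastry cutter, 68 mm across, 35 mm tall, loose in a cup; origin at the centre of its underside
- spice_jar: bystander: slim spice jar, 45 mm across, 105 mm tall, on the worktop to the left of the stand; origin at the centre of its underside
- mug: bystander: mug with a handle, 83 x 115 mm, 86 mm tall, on the worktop to the left of the stand; origin at the centre of its underside
Not all that is in view belongs to the job. Several things have the shape of the cutter; the one meant has the colours described above.

How it is judged:
On the way, in this order (a step that is already met when the one before it is completed fails the run):
1. the jar stands at the tongue, the stand at rest, the brake still open (horizontal distance between jar and index_spot below 0.014 m and velocity of joint wheel between -0.1 and 0.1 rad/s and value of joint brake below 0.45 rad), for 0.2 s.
2. the brake is home (horizontal distance between jar and index_spot below 0.014 m and value of joint brake above 0.72 rad), for 0.2 s.
At the end, for the whole second after the job is handed in: The jar's centre is within 14 mm (horizontally) of the index spot at the tongue with the stand at rest, the brake is home (joint brake above 0.72 of 0.8), and jar, timer, tin and cutter all stand upright in their cups (all of step 2 and velocity of joint wheel between -0.1 and 0.1 rad/s and height (world z) of each of jar, timer, tin, cutter below 0.036 m and angle between each of jar, timer, tin, cutter's own z axis and vertical below 0.15 rad); the robot touches nothing.
It fails at once if the brake set, or kept set, while the jar is away from the tongue (value of joint brake above 0.6 rad and horizontal distance between jar and index_spot above 0.02 m).
It fails at once if the robot touches the deck or a thing on it (over 1 N) (contact force between any of the fingers, the arm and jar above 1 N or contact force between any of the fingers, the arm and timer above 1 N or contact force between any of the fingers, the arm and tin above 1 N or contact force between any of the fingers, the arm and cutter above 1 N or contact force between any of the fingers, the arm and deck above 1 N).
It fails at once if a thing on the deck is lifted or tipped (height (world z) of any of jar, timer, tin, cutter above 0.045 m or angle between any of jar, timer, tin, cutter's own z axis and vertical above 0.3 rad).
It fails at once if the stand is spun fast (over 2.5 rad/s) (velocity of joint wheel above 2.5 rad/s or velocity of joint wheel below -2.5 rad/s).
It fails at once if the spice jar or the mug is disturbed (moved over 20 mm) (distance of any of spice_jar, mug from where it was at the start of the episode above 0.02 m).
It also fails if it takes over 72 s, if anything falls off the work surface, if the arm or the gripper's body presses on something with over 40 N, if the wrist force passes 120 N, or if a joint passes its speed limit or range.

## Working session

There is one attempt and no reset: what is moved stays moved. The work goes in short steps, Python scripts to look and compute and a shell command to move; the robot and the scene stay as the last step left them, time stands still between calls to the robot, and variables do not carry over. Pictures are saved under pics/ and viewed, at most 10 in all, crops included, and the job is handed in when it is done.

```bash
mkdir -p pics
cat > h.py <<'E'
import numpy as np, cv2
from plant import readout, snapshot, camera_info, workorder, spot_in, masks_of, pinpoint
def ray(cam,rc):
    i=camera_info(cam); K=np.array(i["mtx"]); 
    u=np.array([[[rc[1]*640,rc[0]*400]]],float)
    d=np.linalg.inv(K)@[u[0,0,0],u[0,0,1],1]
    return np.array(i["position"]), np.array(i["rotation"])@[d[0],-d[1],-d[2]]
def atz(cam,rc,z):
    p,d=ray(cam,rc); return p+d*(z-p[2])/d[2]
def tri(rs):
    A=0;b=0
    for p,d in rs:
        d=d/np.linalg.norm(d);M=np.eye(3)-np.outer(d,d);A=A+M;b=b+M@p
    return np.linalg.solve(A,b)
E
python3 - <<'E'
from h import *
for c in("scene","top"):
    cv2.imwrite(f"pics/{c}0.png",snapshot(c)[:,:,::-1]); print({k:np.round(v,3).tolist() if not isinstance(v,str) else v for k,v in camera_info(c).items()})
Z=dict(index_spot=.03,tongue_tip=.01,brake_peg=.058,brake_pivot=.028,jar=.03,timer=.03,tin=.03,cutter=.03,spice_jar=0,mug=0,stand=0,spoke_end0=.065)
for n,z in Z.items():
    for c in("top","scene"):
        for r in pinpoint(c,n)[:4]: print(n,c,round(r["p"],2),np.round(np.multiply(r["centre"],[400,640])),atz(c,r["centre"],z).round(3))
print(readout.state())
E
```

```text
{'mtx': [[363.475, 0.0, 317.731], [0.0, 363.475, 200.375], [0.0, 0.0, 1.0]], 'position': [-0.105, 0.751, 0.816], 'rotation': [[-0.703, 0.428, -0.568], [-0.711, -0.438, 0.55], [-0.013, 0.791, 0.612]]}
{'mtx': [[411.843, 0.0, 324.778], [0.0, 411.843, 199.447], [0.0, 0.0, 1.0]], 'position': [0.41, 0.094, 1.199], 'rotation': [[0.011, 0.988, -0.154], [-1.0, 0.015, 0.022], [0.024, 0.154, 0.988]]}
index_spot scene 0.79 [197. 347.] [ 0.563 -0.042  0.03 ]
tongue_tip top 0.76 [258. 371.] [ 0.427 -0.067  0.01 ]
tongue_tip scene 0.78 [215. 377.] [ 0.437 -0.056  0.01 ]
brake_peg scene 0.55 [159. 378.] [ 0.614 -0.285  0.058]
brake_peg scene 0.27 [303. 274.] [0.377 0.44  0.058]
brake_pivot top 0.68 [206. 413.] [ 0.578 -0.186  0.028]
brake_pivot scene 0.92 [180. 369.] [ 0.577 -0.186  0.028]
jar top 0.87 [200. 375.] [ 0.592 -0.076  0.03 ]
jar scene 0.79 [186. 347.] [ 0.607 -0.095  0.03 ]
timer top 0.75 [196. 445.] [ 0.608 -0.282  0.03 ]
timer top 0.64 [166. 374.] [ 0.695 -0.075  0.03 ]
timer scene 0.52 [202. 366.] [ 0.496 -0.068  0.03 ]
tin top 0.69 [169. 340.] [0.684 0.025 0.03 ]
tin scene 0.67 [202
[... 1101 characters left out ...]
nt_vel': array([ 0.00043248,  0.00233781, -0.00129539,  0.00084462,  0.00015292,
        0.00143949,  0.00080672]), 'joint_efforts': array([-1.96136756e-05, -5.49591029e+01,  1.14320241e+00, -1.86937165e+01,
       -5.23305789e-02,  1.58775580e-02,  1.44907386e-05]), 'tool_pos': array([ 0.26377995, -0.59411216,  0.20549151]), 'tcp_rot': array([[ 9.13991435e-01,  4.05733476e-01,  5.37674534e-05],
       [ 4.05733478e-01, -9.13991435e-01, -4.53307216e-05],
       [ 3.07508006e-05,  6.32471471e-05, -9.99999998e-01]]), 'wrist_force': array([-0.26334892,  0.07563169,  0.33479759]), 'ft_torque': array([-0.01344708,  0.01733283,  0.00463519]), 'gripper_force': 0.0, 'finger_gap': 1.0006072947415237}
```

Run:
```python
import cv2
a=cv2.imread("pics/top0.png")[90:290,190:490];cv2.imwrite("pics/top0c.png",cv2.resize(a,(795,530),interpolation=2))
a=cv2.imread("pics/scene0.png")[120:330,200:440];cv2.imwrite("pics/sc0c.png",cv2.resize(a,(685,600),interpolation=2))
```

```text
(no output)
```

View pics/top0c.png

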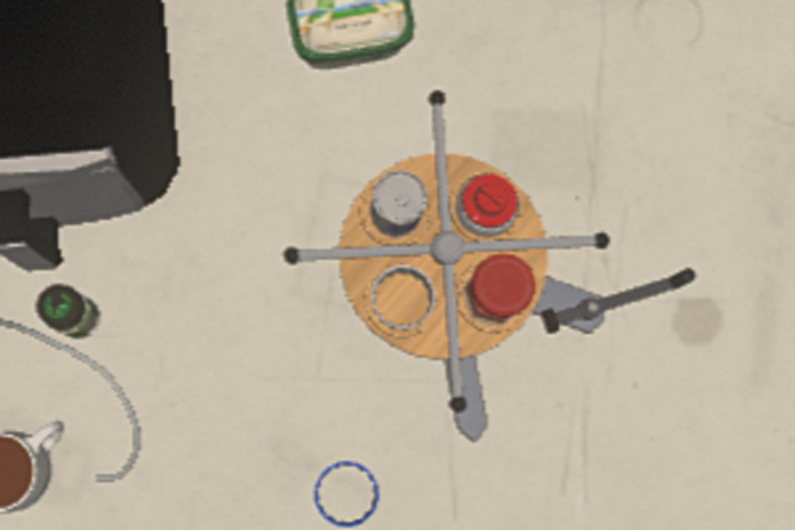

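View pics/sc0c.png

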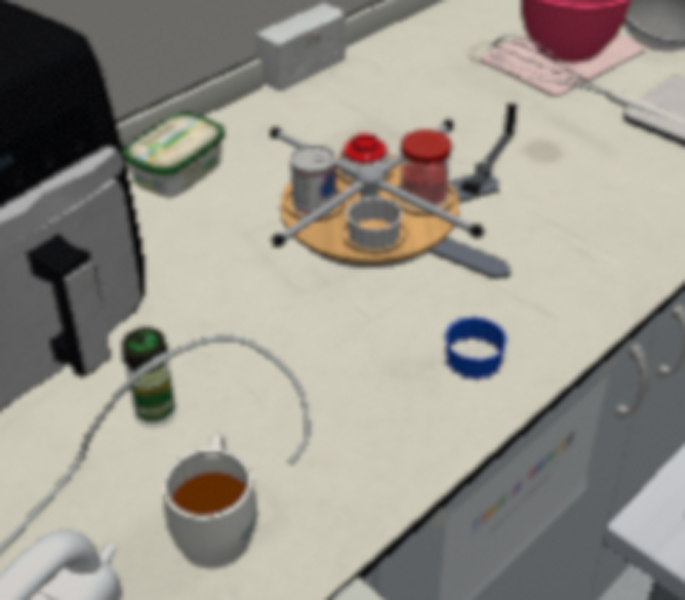

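The top view shows the red-lidded jar at the lower right of the deck (crop 500,287). The tongue tip is at (472,438), the near spoke end at (458,404) and the brake peg at (684,274), pointing away from the robot. The scene view agrees, and the blue ring by the tongue is only a look-alike.

By my estimate the axis is near (0.637, -0.027), the tongue points to about 190° and the jar stands at about 228°. So the stand needs about 39° clockwise, done by pushing the front spoke toward +y.

```bash
python3 -m inch '[[[0,0,-7,1.6,3.7,0,0],[0,0,-14,3.2,7.4,0,0],[0,0,-21,4.8,11.1,0,0],[0,0,-28,6.4,14.8,0,0],[0,0,-35,8,18.5,0,0]]]'
python3 -m inch '[[[0,0,-5,1.6,3.7,0,0],[0,0,-5,3.2,7.4,0,0],[0,0,-5,4.8,11.1,0,0],[0,0,-5,6.4,14.8,0,0],[0,0,-5,8,18.5,0,0]]]'
python3 - <<'E'
from h import *
from scipy.optimize import least_squares
E={c:[] for c in("top","scene")};P={}
for c in E:
    snapshot(c)
    for r in pinpoint(c,"spoke_end0")[:4]: E[c].append(r["centre"]); print(c,round(r["p"],2),atz(c,r["centre"],.065).round(3))
    for n in("tongue_tip","brake_pivot","brake_peg"):
        for r in pinpoint(c,n)[:1]: print(n,c,round(r["p"],2),np.multiply(r["centre"],[400,640]).round(1)); P.setdefault(n,[]).append(ray(c,r["centre"]))
for n,v in P.items():
    if len(v)==2: print(n,tri(v).round(3))
ends=[]
for a in E["top"]:
    xy=atz("top",a,.065); b=min(E["scene"],key=lambda s:np.linalg.norm(atz("scene",s,.065)-xy))
    t=tri([ray("top",a),ray("scene",b)]); ends.append(t); print("end",t.round(3))
m=np.mean(ends,0); print("axis",m.round(4)); print([round(float(np.degrees(np.arctan2(*(e-m)[1::-1]))),1) for e in ends])
E
```

```text
clock: 1.72
tool_pos: [0.3442, -0.4074, 0.2056]
tcp_rot: [[0.98, -0.198, 0.001], [-0.198, -0.98, -0.0], [0.001, -0.0, -1.0]]
wrist_force: [0.8, -0.1, 0.4]
finger_gap: 0.683
gripper_force: 0.0
clock: 2.13
tool_pos: [0.4244, -0.2222, 0.2058]
tcp_rot: [[0.961, -0.277, 0.001], [-0.277, -0.961, -0.0], [0.001, 0.0, -1.0]]
wrist_force: [0.2, 0.2, -0.8]
finger_gap: 0.326
gripper_force: 0.0
top 0.92 [ 0.642 -0.186  0.065]
top 0.75 [ 0.462 -0.03   0.065]
top 0.69 [0.621 0.138 0.065]
top 0.61 [ 0.8   -0.01   0.065]
tongue_tip top 0.76 [256.2 370.9]
brake_pivot top 0.83 [202.5 411.8]
brake_peg top 0.89 [195.2 445.6]
scene 0.93 [ 0.478 -0.047  0.065]
scene 0.85 [0.628 0.143 0.065]
scene 0.58 [ 0.654 -0.204  0.065]
tongue_tip scene 0.56 [218.2 378.5]
brake_pivot scene 0.89 [181.2 370.1]
brake_peg scene 0.72 [158.8 380. ]
tongue_tip [ 0.435 -0.068 -0.009]
brake_pivot [ 0.585 -0.192  0.014]
brake_peg [ 0.601 -0.271  0.073]
end [ 0.638 -0.182  0.082]
end [ 0.462 -0.028  0.084]
end [0.624 0.141 0.065]
end [ 0.87  -0.04  -0.169]
axis [ 0.6486 -0.0273  0.0155]
[-93.9, -179.9, 98.2, -3.3]
```

```bash
python3 -m inch '[[[0,0,0,1.5,3.4,0,0],[0,0,0,3,6.8,0,0],[0,0,0,4.5,10.2,0,0],[0,0,0,6,13.6,0,0],[0,0,0,6,13.6,0,0]]]'
python3 -m inch '[[[0,0,0,0,0,-4,0],[0,0,0,0,0,-8,0],[0,0,0,0,0,-12,0],[0,0,0,0,0,-15.5,0],[0,0,0,0,0,-15.5,0]]]'
python3 - <<'E'
from h import *
a=snapshot("top")[90:290,260:500,::-1];cv2.imwrite("pics/t1.png",cv2.resize(a,(720,600),interpolation=2))
E
```

```text
clock: 3.05
tool_pos: [0.4869, -0.0808, 0.2053]
tcp_rot: [[0.963, -0.268, 0.002], [-0.268, -0.963, 0.004], [0.001, -0.004, -1.0]]
wrist_force: [-0.8, 0.9, 0.5]
finger_gap: 0.005
gripper_force: 0.0
clock: 3.47
tool_pos: [0.4788, -0.0883, 0.0448]
tcp_rot: [[0.96, -0.278, -0.012], [-0.278, -0.961, 0.001], [-0.012, 0.002, -1.0]]
wrist_force: [-0.5, -0.7, 0.1]
finger_gap: 0.004
gripper_force: 0.0
```

View pics/t1.png

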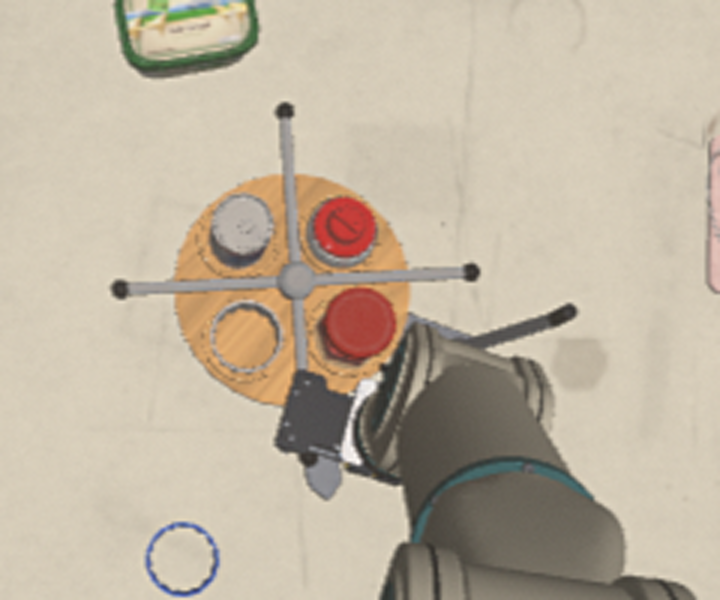

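The arm hides nothing important: the finger is beside the near spoke (309,455) on its right, and the deck is clear. Now I push gently.

```bash
python3 -m inch '[[[0,0,0,0.2,0.9,0.2,0],[0,0,0,0.3,1.8,0.2,0],[0,0,0,0.3,2.7,0.2,0],[0,0,0,0.3,3.6,0.2,0],[0,0,0,0.3,4.5,0.2,0]]]'
python3 -m inch '[[[0,0,0,0,1,0,0],[0,0,0,0,2,0,0],[0,0,0,0.1,3,0,0],[0,0,0,0.3,4,0,0],[0,0,0,0.4,4.7,0,0]]]'
python3 -m inch '[[[0,0,0,0.2,0.6,0,0],[0,0,0,0.4,1,0,0],[0,0,0,0.4,1,0,0],[0,0,0,0.4,1,0,0]]]'
cat > m.py <<'E'
from h import *
C=np.array([.637,-.027])
for c in("top","scene"):
    for k in range(2):
        snapshot(c)
        for r in pinpoint(c,"spoke_end0")[:5]:
            p=atz(c,r["centre"],.065)[:2]-C; print(c,round(r["p"],2),p.round(3),round(np.linalg.norm(p),3),"angle",np.degrees(np.arctan2(p[1],p[0])).round(1)%360)
    for r in pinpoint(c,"jar")[:1]:
        p=atz(c,r["centre"],.03)[:2]-C; print("JAR",round(r["p"],2),p.round(3),np.degrees(np.arctan2(p[1],p[0])).round(1)%360)
E
python3 m.py
```

```text
clock: 3.93
tool_pos: [0.488, -0.0421, 0.0541]
tcp_rot: [[0.961, -0.276, 0.003], [-0.276, -0.961, -0.0], [0.003, -0.001, -1.0]]
wrist_force: [0.0, -1.2, 1.7]
finger_gap: 0.007
gripper_force: 0.8
clock: 4.35
tool_pos: [0.491, 0.0055, 0.0524]
tcp_rot: [[0.961, -0.276, 0.0], [-0.276, -0.961, 0.0], [-0.0, -0.0, -1.0]]
wrist_force: [1.5, -2.3, -0.6]
finger_gap: 0.007
gripper_force: 0.8
clock: 4.68
tool_pos: [0.4947, 0.0143, 0.0523]
tcp_rot: [[0.961, -0.276, -0.0], [-0.276, -0.961, 0.0], [-0.0, -0.0, -1.0]]
wrist_force: [-0.0, 0.4, 0.2]
finger_gap: 0.005
gripper_force: 0.0
top 0.92 [-0.066 -0.156] 0.169 angle 247.0
top 0.9 [ 0.139 -0.056] 0.149 angle 337.9
top 0.76 [0.065 0.151] 0.165 angle 66.7
top 0.93 [ 0.149 -0.065] 0.162 angle 336.5
top 0.71 [0.066 0.156] 0.17 angle 67.2
top 0.58 [-0.069 -0.151] 0.166 angle 245.3
top 0.58 [-0.036  0.065] 0.074 angle 118.8
JAR 0.42 [-0.026  0.063] 112.3
scene 0.95 [-0.143  0.06 ] 0.155 angle 157.4
scene 0.95 [ 0.136 -0.04 ] 0.142 angle 343.5
scene 0.65 [0.071 0.154] 0.169 angle 65.3
scene 0.62 [-0.147  0.07 ] 0.162 angle 154.6
scene 0.6 [ 0.145 -0.085] 0.168 angle 329.7
JAR 0.46 [-0.053 -0.024] 204.8
```

```bash
python3 -m inch '[[[0,0,0,0.2,0.6,0,0],[0,0,0,0.4,1.2,0,0],[0,0,0,0.5,1.7,0,0],[0,0,0,0.7,2.1,0,0],[0,0,0,0.7,2.1,0,0]]]'
python3 -m inch '[[[0,0,0,-1,-3,0,0],[0,0,0,-2,-6,0,0],[0,0,0,-3,-7,4,0],[0,0,0,-4,-9,8,0],[0,0,0,-4,-12,12,0]]]'
python3 -m inch '[[[0,0,0,-1,-4,0,0],[0,0,0,-2,-8,0,0],[0,0,0,-3,-12,0,0],[0,0,0,-4,-16,0,0],[0,0,0,-4,-16,0,0]]]'
python3 m.py
python3 - <<'E'
from h import *
for c in("top","scene"):
    for n in("tongue_tip","index_spot","stand"):
        for r in pinpoint(c,n)[:1]: print(c,n,r["p"],atz(c,r["centre"],dict(tongue_tip=.01,index_spot=.03,stand=0)[n]).round(3))
a=snapshot("top")[90:290,260:500,::-1];cv2.imwrite("pics/t2.png",cv2.resize(a,(720,600),interpolation=2))
E
```

```text
clock: 5.6
tool_pos: [0.5023, 0.0366, 0.0525]
tcp_rot: [[0.962, -0.275, 0.0], [-0.275, -0.962, 0.001], [0.0, -0.001, -1.0]]
wrist_force: [0.2, -0.0, -0.0]
finger_gap: 0.003
gripper_force: 0.0
clock: 6.02
tool_pos: [0.4593, -0.0764, 0.1626]
tcp_rot: [[0.962, -0.275, -0.004], [-0.275, -0.962, 0.002], [-0.005, -0.0, -1.0]]
wrist_force: [1.3, 0.3, -1.0]
finger_gap: 0.006
gripper_force: 0.0
clock: 6.43
tool_pos: [0.4191, -0.2465, 0.1626]
tcp_rot: [[0.957, -0.289, 0.001], [-0.289, -0.957, -0.006], [0.002, 0.005, -1.0]]
wrist_force: [-0.2, -0.2, 0.2]
finger_gap: 0.006
gripper_force: 0.0
top 0.97 [0.099 0.143] 0.174 angle 55.5
top 0.97 [-0.147  0.102] 0.179 angle 145.2
top 0.85 [ 0.135 -0.089] 0.162 angle 326.5
top 0.79 [-0.094 -0.135] 0.164 angle 235.1
top 0.25 [-0.069 -0.009] 0.07 angle 187.6
top 0.87 [ 0.138 -0.087] 0.163 angle 327.6
top 0.85 [-0.146  0.098] 0.176 angle 146.1
top 0.74 [-0.084 -0.14 ] 0.163 angle 239.1
top 0.61 [0.092 0.139] 0.167 angle 56.6
top 0.42 [-0.208 -0.02 ] 0.209 angle 185.6
JAR 0.81 [-0.072 -0.016] 192.3
scene 0.96 [-0.133  0.086] 0.158 angle 147.1
scene 0.84 [-0.088 -0.142] 0.167 angle 238.3
scene 0.65 [ 0.129 -0.093] 0.159 angle 324.4
scene 0.89 [ 0.156 -0.105] 0.188 angle 326.1
scene 0.86 [-0.086 -0.144] 0.167 angle 239.2
scene 0.77 [-0.134  0.093] 0.163 angle 145.4
scene 0.72 [0.099 0.131] 0.164 angle 52.9
JAR 0.77 [-0.071 -0.015] 191.8
top tongue_tip 0.69 [ 0.436 -0.065  0.01 ]
top stand 0.3 [ 0.716 -0.009  0.   ]
scene tongue_tip 0.79 [ 0.424 -0.056  0.01 ]
scene index_spot 0.72 [ 0.568 -0.051  0.03 ]
```

View pics/t2.png

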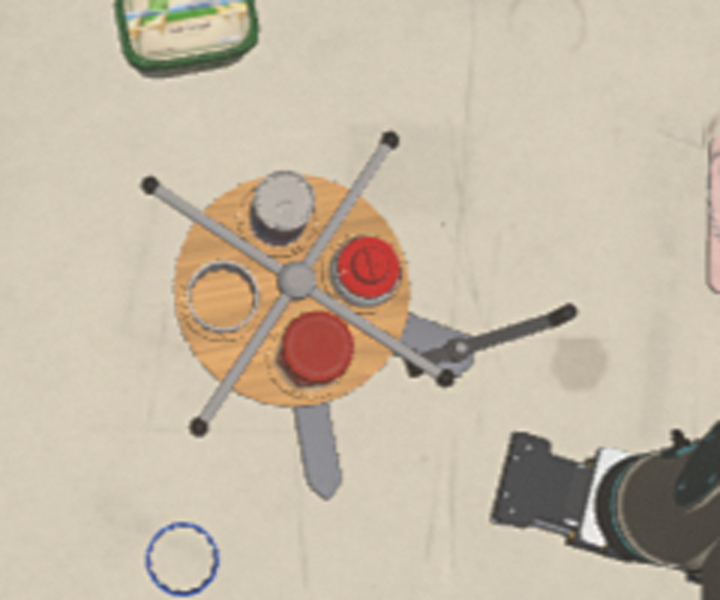

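The view shows the jar at about (318,348), close to the tongue line, with the tongue tip at (326,499). The knobs are at (149,185), (390,139), (446,378) and (199,427), and the pivot is at (460,347). I'll work out the remaining error from these pixels.

Run:
```python
from h import *
f=lambda x,y,z: atz("top",[(90+(y+.5)/3)/400,(260+(x+.5)/3)/640],z)[:2]
K=[f(149,185,.065),f(390,139,.065),f(446,378,.065),f(199,427,.065)]
m=np.mean(K,0);print("axis",m.round(4))
a=lambda p:(np.degrees(np.arctan2(*(p-m)[::-1]))%360).round(1)
print([(a(k),np.linalg.norm(k-m).round(3)) for k in K])
t=f(326,499,.01);pv=f(460,347,.04);print("tongue",t,a(t),np.linalg.norm(t-m),"pivot",pv,a(pv),np.linalg.norm(pv-m))
j=f(318,348,.116);print("jar",j,a(j),np.linalg.norm(j-m)); print("peg top",f(571,312,.074))
print("tongue axis at deck rim",a(f(311,406,.01)))
```

```text
axis [ 0.6338 -0.0272]
[(np.float64(57.3), np.float64(0.166)), (np.float64(327.1), np.float64(0.166)), (np.float64(237.1), np.float64(0.166)), (np.float64(147.1), np.float64(0.165))]
tongue [ 0.43214711 -0.06128428] 189.6 0.20452964675456514 pivot [ 0.57659817 -0.18614976] 250.2 0.16891305567806442
jar [ 0.56290902 -0.04102314] 191.0 0.07224190491296126
peg top [ 0.6061657  -0.28258267]
tongue axis at deck rim 190.0
```

The cup is about 2.4° short and the jar is about 3 mm off, well inside the limit. Next is the brake.

```bash
python3 -m inch '[[[0,0,0,4,-1,0,0],[0,0,0,8,-2,0,0],[0,0,0,12,-3,0,0],[0,0,0,16,-4,0,0],[0,0,0,20,-4,0,0]]]'
python3 -m inch '[[[0,0,0,3.3,0,0,0],[0,0,0,3.3,0,0,0],[0,0,0,3.3,0,0,0]]]'
python3 -m inch '[[[0,0,0,0,0,-4,0],[0,0,0,0,0,-8,0],[0,0,0,0,0,-11.5,0],[0,0,0,0,0,-11.5,0],[0,0,0,0,0,-11.5,0]]]'
python3 - <<'E'
from h import *
a=snapshot("scene")[120:270,260:460,::-1];cv2.imwrite("pics/s3.png",cv2.resize(a,(800,600),interpolation=2))
E
```

```text
clock: 7.7
tool_pos: [0.6231, -0.2804, 0.162]
tcp_rot: [[0.96, -0.279, -0.0], [-0.279, -0.96, -0.002], [0.001, 0.002, -1.0]]
wrist_force: [-0.3, -1.5, 0.6]
finger_gap: 0.005
gripper_force: 0.0
clock: 7.95
tool_pos: [0.656, -0.2764, 0.1605]
tcp_rot: [[0.962, -0.275, -0.001], [-0.275, -0.962, 0.001], [-0.001, -0.0, -1.0]]
wrist_force: [0.1, -0.1, -0.2]
finger_gap: 0.006
gripper_force: 0.0
clock: 8.37
tool_pos: [0.6522, -0.2774, 0.0456]
tcp_rot: [[0.961, -0.278, -0.005], [-0.278, -0.961, 0.001], [-0.005, 0.0, -1.0]]
wrist_force: [0.8, -0.8, 1.5]
finger_gap: 0.007
gripper_force: 0.0
```

View pics/s3.png

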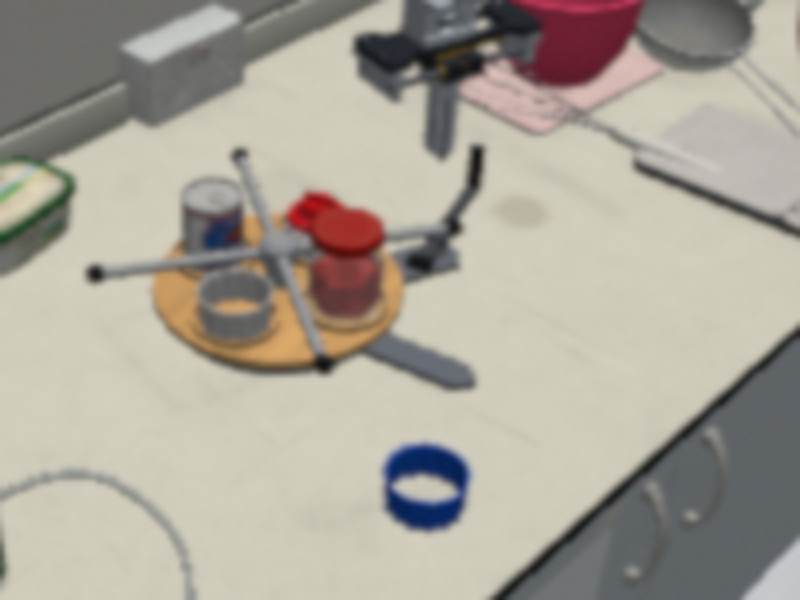

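The fingers (440,130) are just beyond the peg (476,165), and the jar stands at the tongue. Now I push toward -x.

```bash
python3 -m inch '[[[0,0,0,-1,-0.5,0,0],[0,0,0,-2,-0.8,0,0],[0,0,0,-3,-0.8,0,0],[0,0,0,-4,-1,0,0],[0,0,0,-5,-1,0,0]]]'
python3 -m inch '[[[0,0,0,-1,-0.1,0,0],[0,0,0,-2,-0.1,0,0],[0,0,0,-3,0,0,0],[0,0,0,-4,0,0,0],[0,0,0,-4.6,0,0,0]]]'
python3 -m inch '[[[0,0,0,-0.3,0,0,0],[0,0,0,-0.6,0,0,0],[0,0,0,-0.6,0,0,0]]]'
python3 - <<'E'
from h import *
a=snapshot("top")[90:290,260:500,::-1];cv2.imwrite("pics/t4.png",cv2.resize(a,(720,600),interpolation=2))
E
```

```text
clock: 8.83
tool_pos: [0.6063, -0.2908, 0.0508]
tcp_rot: [[0.961, -0.278, 0.007], [-0.278, -0.961, -0.005], [0.008, 0.003, -1.0]]
wrist_force: [1.1, -0.8, 0.4]
finger_gap: 0.003
gripper_force: 0.9
clock: 9.25
tool_pos: [0.5593, -0.2892, 0.0502]
tcp_rot: [[0.961, -0.278, 0.005], [-0.278, -0.961, -0.003], [0.005, 0.001, -1.0]]
wrist_force: [0.7, 0.1, 0.2]
finger_gap: 0.004
gripper_force: 0.5
clock: 9.5
tool_pos: [0.5582, -0.2891, 0.0501]
tcp_rot: [[0.961, -0.276, 0.011], [-0.276, -0.961, -0.004], [0.012, 0.001, -1.0]]
wrist_force: [7.9, -0.9, 5.1]
finger_gap: 0.007
gripper_force: 3.0
```

View pics/t4.png

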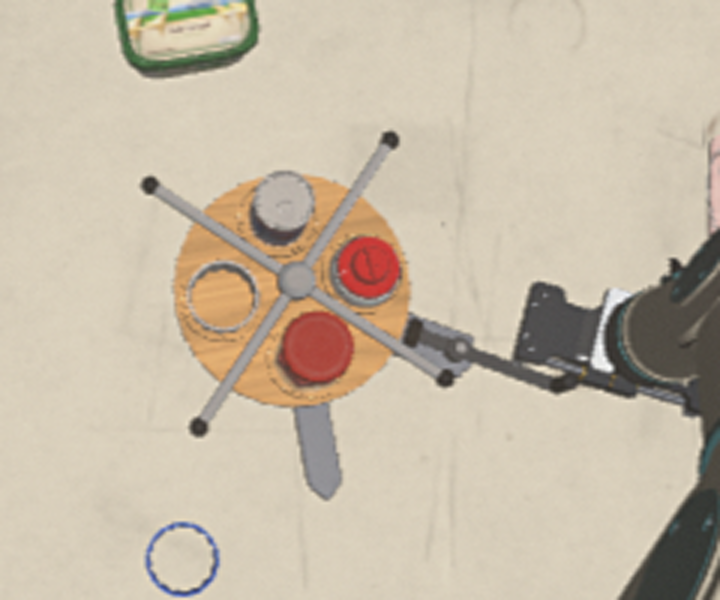

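The lever now points straight out from the axis, with the peg at about (563,383) and the shoe at the rim (412,332). The 8 N force jump confirms it reached the stop, and the deck hasn't moved. I'll back off, hand in and confirm.

```bash
python3 -m inch '[[[0,0,0,2,-0.3,0,0],[0,0,0,4,-0.5,0,0],[0,0,0,5,-0.5,4,0],[0,0,0,5,-0.5,8,0],[0,0,0,5,-0.5,12,0]]]'
python3 -m inch '[[[0,0,0,0,0,2,0],[0,0,0,0,0,2,0],[0,0,0,0,0,2,0],[0,0,0,0,0,2,0]]]'
python3 - <<'E'
from h import *
for c in("top","scene"):
    snapshot(c)
    P={n:atz(c,r[0]["centre"],z)[:2] for n,z in(("brake_peg",.058),("jar",.03)) if (r:=pinpoint(c,n))}
    for n,p in P.items():
        d=p-[.635,-.027]; print(c,n,p.round(3),np.linalg.norm(d).round(3),np.degrees(np.arctan2(d[1],d[0])).round(1)%360)
E
```

```text
clock: 9.97
tool_pos: [0.6029, -0.2922, 0.168]
tcp_rot: [[0.961, -0.276, -0.002], [-0.276, -0.961, 0.0], [-0.002, 0.0, -1.0]]
wrist_force: [0.7, 0.8, 0.5]
finger_gap: 0.006
gripper_force: 0.0
clock: 10.3
tool_pos: [0.6021, -0.2921, 0.1864]
tcp_rot: [[0.961, -0.277, -0.001], [-0.277, -0.961, 0.001], [-0.002, -0.0, -1.0]]
wrist_force: [-0.3, 0.4, -0.2]
finger_gap: 0.007
gripper_force: 0.0
top brake_peg [ 0.544 -0.278] 0.267 250.0
top jar [ 0.568 -0.045] 0.069 194.7
scene brake_peg [ 0.541 -0.275] 0.265 249.3
scene jar [ 0.574 -0.043] 0.064 195.0
```

The peg is at 250°, pointing straight away from the axis, so the brake is home. The jar is at 192–195° against the tongue's 190°, which is 6 mm off at most.

```bash
python3 -c "
from plant import workorder; print(workorder.finish_job())"
```

```text
the job is handed in; nothing more can be done
None
```

I handed the job in at about 10 s on the robot's clock: the jar stands at the tongue, about 3–6 mm off by camera (limit 14 mm), the brake is home against its stop, and the arm is clear; the hand-in gave no verdict.

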